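# Rock the stuck heating block out of the dry bath

## Robot

A 7-joint arm with a two-finger parallel gripper is mounted at the origin on the work surface. World frame = base frame: x ahead of the robot, y to its left, z up, the work surface at z = 0. Lengths are in m, angles in rad, forces in N, time in s.
With the tool pointing down it reaches from about 0.4 to 0.85 m from the base axis. Payload 10.4 kg.
Tool frame: the origin (TCP) lies at the very end of the fingers, on their centre line; the grasp point (between the pads) lies 19 mm behind it (grip_point_offset is the distance from the TCP to the grasp point, in m); z points along the fingers, y is the line along which they close (so a half turn about z gives the same grasp; the last joint's range is limited). The gripper opens to 87 mm and grips with 3 to 60 N. Pads are 19 mm wide; open, the fingers measure 117 mm over their backs; the gripper's body (75 mm by 190 mm) begins 51 mm behind the grasp point.
Start: joints at [1.127, 0.332, -0.065, 1.46, 0.022, 1.35, -0.088], TCP at [0.255, -0.57, 0.223] pointing down, gripper open.
Joint ranges: [-2.6, 2.6], [-0.5, 2.12], [-1.47, 1.34], [0.16, 2.42], [-1.27, 4.41], [0.06, 2.06], [-2.6, 2.6]. Speed limits (rad/s): [2.22, 2.22, 2.79, 2.79, 3.14, 3.14, 3.14].

## Interface

Orientations are given as a unit quaternion [x, y, z, w].
In Python, from bench import * gives the robot as it stands.
- The arm moves only by the tool play_rows, never from a script. Its argument "increments" is text: rows parted by semicolons, each of 7 numbers parted by spaces: the turn, a rotation vector about the tool's x, y, z in rad, then the shift along the tool's x, y, z in m, then the opening, from 0 (shut) to 1 (fully open). A call has 1 to 8 rows; each row is the pose to reach, as a shift and turn from the pose commanded when the call began, along the tool's axes at that moment; what a row does not reach only later rows make up. A row lasts 1/10 s, in which the tool goes at most 50 mm and 8.59 degrees, less where a joint would pass 70% of its speed; a pose out of reach is approached as far as the arm can. A call with a gripper value outside its range is refused whole. The fingers move at their own pace and stop on an object; "grip_force" is the grip in N (left out, the last holds). Time passes only in rows, so rows that repeat a pose let the fingers close. It gives the time, the measured TCP pose, the force, the opening and the grip force at its end, in the units of the state.
- read_state(): the state, without advancing time (a new reading comes with each control period).
- camera(name): name is "scene" or "top"; returns a dict with "color" (400x640x3 uint8, red, green, blue), "fx", "fy", "cx", "cy" (pixels), "camera_from_world" (4x4, takes a point from world to camera coordinates). Camera axes: x right, y down, z forward; pixel columns grow to the right and rows downward; lengths in m; the calibration is good to about 2 mm. A picture is of the moment at which its call begins. There is no depth.
- close_job(): hands the job in; it is judged then, once.
The state is a dict: "time": time; "joint_positions": joint angles; "joint_vel": joint speeds; "joint_torque": joint torques, N m; "ee_pos": TCP position; "eef_rot": TCP orientation; "ft_force": force on the tool from outside, world axes, zero at the start; "torque": the same for the moment, N m; "width": finger opening in m; "grip_force": force on a finger pad.
Only numpy, scipy, OpenCV 4.12 (cv2) and the standard library are available. Lean on these libraries where they do the work, as an engineer would, in place of code of your own. Each camera call takes 0.05 s, during which the arm holds its last target. There are 200 camera calls.

## Task

Lift the clear cover off the dry bath by its knob and stand it upright on the narrow steel riser, not on the bench. The aluminium heating block is wedged between the leaf springs of its well and a straight pull would bring the whole bath up, so take it by its T-handle and rock it from side to side (towards one spring, then the other), easing it up a little with each rock until it frees. Finish while still holding it: upright, still, over its well, just clear of the bath (its underside 1 to 5 cm above the bath's top), with the bath standing where it was and the other things on the bench left alone.

Things in the scene. Friction and masses are not known exactly. Their poses are not given: they have to be found in the camera images.
- bath: Dry bath (block heater): white box 210 x 190 x 75 mm, 2.3 kg, loose on rubber feet. Origin: on the bench under the well's centre; x points to its back (box from x = -125 to +85), y to its left (+-95). Flat top (deck) at z = 75; lower sloping panel along the front 40 mm. The well holds the block so fast (over 30 N) that a straight pull lifts the bath with it.
- well_top (a point): Centre of the well's mouth, level with the bath's deck, 75 mm above the bench. The well is 75 (x) by 55 (y) mm and 30 deep.
- grip_line (a point): On the well's axis, 65 mm above the bench, midway between the lines where two leaf springs (on the well's y walls) press on the block's sides, 31 N each. Turned about the bath's x axis through here (about 1 N m) the block slips up at one spring, down at the other; so it can be walked up. It leans about 0.12 rad each way before it meets the well's walls.
- block: Aluminium heating block 70 (x) by 50 (y) by 46 (z) mm, 0.42 kg with its handle, small tube holes in its top. It stands on the floor of the well (underside 45 mm above the bench), axes as the bath's, 16 mm of it above the deck; it is free of the springs when some 20 mm up. Origin: centre of its underside.
- handle (a point): Centre of the block's black T-handle, 90 mm above the block's underside (135 mm above the bench at the start): a bar 56 (x) by 16 (y) by 24 (z) mm on a 9 mm rod screwed into the block's top. Axes as the block's: grasp it across its 16 mm, that is with the fingers closing along y. To rock the block, lean the gripper together with the handle.
- cover: Clear plastic cover with a grey rim, a box open below, 96 x 96 mm and 80 high, walls 3 mm, 0.17 kg. It stands on the bath's deck over the block and handle (75 mm above the bench), its axes as the bath's; it must rise 75 mm to clear the handle. Origin: centre of its open underside.
- knob (a point): Centre of the cover's square black knob, 26 x 26 x 18 mm, its sides along the cover's x and y, 95 mm above the cover's rim; it stands 6 mm off the cover's top.
- riser: Narrow bench riser (small shelf) of bright steel, fixed: 110 (x) by 190 (y) mm, its flat empty top 60 mm above the bench. Origin: on the bench under its centre.
- tip_box: Bystander: pipette tip box 82 x 120 x 70 mm, origin under its centre.
- vial: Bystander: small amber vial, 24 mm in diameter, 48 high, origin under its centre.
- reagent: Bystander: white reagent bottle, 40 mm in diameter, 75 high, origin under its centre.
There are look-alikes about, which are no part of the job. Leave any blue or orange look-alike of the cover alone.

How it is judged:
By the outcome, as a careful person would: the job done as asked, in the order asked, and still so for the second after the job is handed in, while the arm keeps its last pose, push and grip.
It also fails if it takes over 64 s, if anything falls off the work surface, if the arm or the gripper's body presses on something with over 40 N, if the wrist force passes 120 N, or if a joint passes its speed limit or range.

## Working session

There is one attempt and no reset: what is moved stays moved. The work goes in short steps, Python scripts to look and compute and a tool call to move; the robot and the scene stay as the last step left them, time stands still between calls to the robot, and variables do not carry over. Pictures are saved under pics/ and viewed, at most 10 in all, crops included, and the job is handed in when it is done.

Besides the shell and the picture viewer there is one more tool, called after "Request:" as name(argument=value, ...) on one line, values as JSON. play_rows: Moves the arm, as the interface text tells. Its arguments: {"type":"object","properties":{"increments":{"type":"string"},"grip_force":{"type":"number"}},"required":["increments"]}

```bash
mkdir -p pics; ls; python3 - <<'E'
from bench import *
import cv2, numpy as np
s=read_state(); print({k:np.round(v,4).tolist() for k,v in s.items()})
for n in("scene","top"):
    c=camera(n); cv2.imwrite(f"pics/{n}0.png",cv2.cvtColor(c["color"],cv2.COLOR_RGB2BGR))
    print(n,c["fx"],c["fy"],c["cx"],c["cy"],np.round(c["camera_from_world"],4).tolist())
E
```

```text
pics
{'time': 0.0, 'joint_positions': [1.1274, 0.3329, -0.0647, 1.461, 0.0216, 1.3499, -0.0885], 'joint_vel': [0.0005, -0.0004, 0.0014, -0.0004, -0.0013, 0.0015, 0.0004], 'joint_torque': [-0.0009, -62.3253, 0.0241, -38.9899, -0.0615, 0.0398, 0.0002], 'ee_pos': [0.2551, -0.5701, 0.2217], 'eef_rot': [0.9779, 0.2088, -0.0002, -0.0007], 'ft_force': [-0.1385, 0.0912, 0.3906], 'torque': [-0.0183, 0.0362, 0.0273], 'grip_force': 0.0, 'width': 0.0865}
scene 510.0772710436263 510.0772710436263 320.341503843755 199.9096038821956 [[0.0468, 0.9987, -0.0201, 0.0747], [0.71, -0.0474, -0.7026, -0.3451], [-0.7026, 0.0186, -0.7113, 1.6101], [0.0, 0.0, 0.0, 1.0]]
top 369.022298433794 369.022298433794 327.58225479652 206.66883397909524 [[-0.023, -0.9997, -0.0043, -0.079], [-0.9946, 0.0233, -0.1014, 0.5974], [0.1015, 0.0019, -0.9948, 0.9416], [0.0, 0.0, 0.0, 1.0]]
```

View pics/scene0.png

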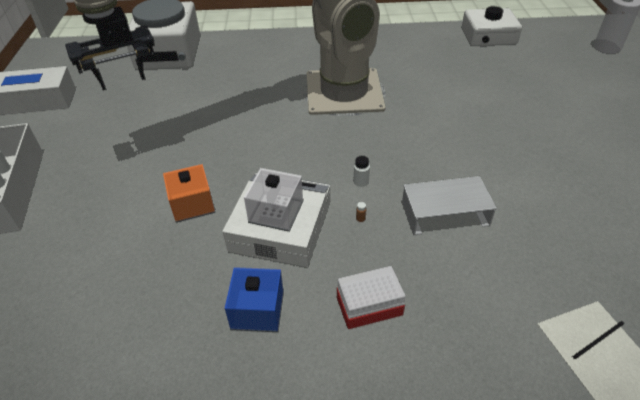

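View pics/top0.png

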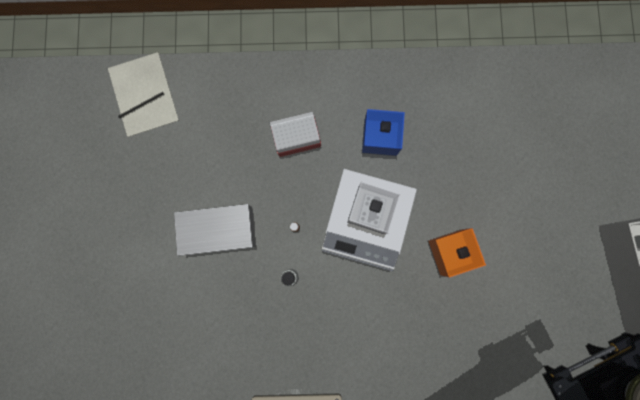

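Three things could be taken for the cover. Scene and top pixels of each knob:
- Clear cover on the bath: (272,181) and (376,206).
- Orange: (184,176) and (463,253).
- Blue: (252,284) and (385,127).

I choose the clear one on the white bath. The riser is at top (214,230). Next is a close crop to check the choice and measure.

```bash
python3 - <<'E'
import cv2, numpy as np
t=cv2.imread("pics/top0.png"); s=cv2.imread("pics/scene0.png")
f=lambda i,x,y,w,h,k:cv2.resize(i[y:y+h,x:x+w],None,fx=k,fy=k,interpolation=cv2.INTER_CUBIC)
a=np.hstack([f(t,315,160,110,120,3.5*0+3),f(s,220,160,120,120,3)])   #330+360
b=np.hstack([f(t,165,195,100,70,3),f(s,395,170,110,70,3)])
b=cv2.copyMakeBorder(b,0,0,0,a.shape[1]-b.shape[1],cv2.BORDER_CONSTANT)
cv2.imwrite("pics/crop1.png",np.vstack([a,b])); print(a.shape,b.shape)
E
```

```text
(360, 690, 3) (210, 690, 3)
```

View pics/crop1.png

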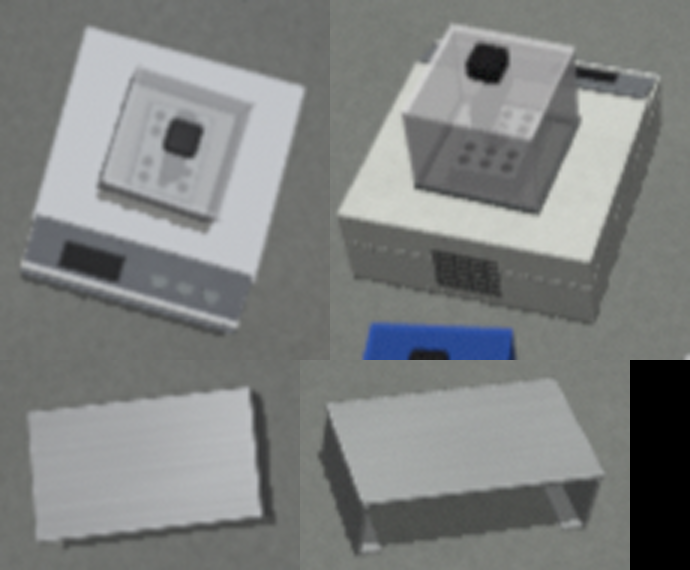

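```bash
cat > h.py <<'E'
from bench import *
import numpy as np, cv2
from scipy.optimize import least_squares
from scipy.spatial.transform import Rotation as R
K={'top':(369.0223,327.582,206.669,np.array([[-0.023,-0.9997,-0.0043,-0.079],[-0.9946,0.0233,-0.1014,0.5974],[0.1015,0.0019,-0.9948,0.9416]])),
'scene':(510.0773,320.3415,199.9096,np.array([[0.0468,0.9987,-0.0201,0.0747],[0.71,-0.0474,-0.7026,-0.3451],[-0.7026,0.0186,-0.7113,1.6101]]))}
def proj(n,P):
    f,cx,cy,T=K[n]; c=T[:,:3]@P+T[:,3]; return np.array([cx+f*c[0]/c[2],cy+f*c[1]/c[2]])
def W(p,q): # body point (x,y,z) -> world for pose p=(x,y,yaw)
    c,s=np.cos(p[2]),np.sin(p[2]); return np.array([p[0]+c*q[0]-s*q[1],p[1]+s*q[0]+c*q[1],q[2]])
def fit(obs,p0):
    g=lambda p:np.concatenate([proj(n,W(p,q))-uv for n,q,uv in obs])
    r=least_squares(g,p0,loss='soft_l1'); return r.x,np.round(r.fun,1)
E
python3 - <<'E'
from h import *
k=lambda u,v,ox,oy,x0,y0:np.array([(u-ox+.5)/3-.5+x0,(v-oy+.5)/3-.5+y0])
T=lambda u,v:k(u,v,0,0,315,160); S=lambda u,v:k(u,v,330,0,220,160)
RT=lambda u,v:k(u,v,0,360,165,195); RS=lambda u,v:k(u,v,300,360,395,170)
a,b=.085,.095; z=.075
bath=[('top',(a,b,z),T(88,27)),('top',(a,-b,z),T(304,87)),('top',(-a,b,z),T(36,215)),('top',(-a,-b,z),T(253,277)),
('scene',(a,-b,z),S(340,214)),('scene',(a,b,z),S(595,262))]
print(fit(bath,[.55,-.1,-.2]))
c=.048;z=.155
cov=[('scene',(c,-c,z),S(403,114)),('scene',(c,c,z),S(532,142)),('scene',(-c,c,z),S(576,46)),('scene',(-c,-c,z),S(450,26)),('top',(0,0,.175),T(183,138)),('scene',(0,0,.172),S(487,62))]
print(fit(cov,[.55,-.1,-.2]))
a,b,z=.055,.095,.06
ri=[('top',(a,b,z),RT(28,412)),('top',(a,-b,z),RT(248,388)),('top',(-a,-b,z),RT(263,518)),('top',(-a,b,z),RT(38,541)),
('scene',(-a,-b,z),RS(327,404)),('scene',(-a,b,z),RS(556,379)),('scene',(a,b,z),RS(602,474)),('scene',(a,-b,z),RS(365,503))]
print(fit(ri,[.5,.25,.1]))
E
```

```text
(array([ 0.58055245, -0.20083136, -0.2940038 ]), array([-0.9, -1. , -0.3, -1.2, -1.6,  1. , -0. ,  0.9, -1. ,  0.1, -1.4,
       -0.3]))
(array([ 0.58477324, -0.20007762, -0.32381955]), array([-0.5, -0.1,  0.2, -1. , -0.5,  0.2,  0.1, -0.6, -0.4, -2. ,  0.2,
       -0. ]))
(array([0.54261582, 0.2006296 , 0.09003455]), array([-0.3, -0.4,  0.4, -0.8, -0.6, -1.1, -0.6, -0.2, -0.7, -1. , -0.4,
       -1.1,  1.4, -0.5, -1.1, -0.6]))
```

```bash
cat >> h.py <<'E'
def go(xyz,yaw,roll=0):
    """increment (turn, shift in tool axes) from measured pose to TCP xyz, tool x along yaw, then turned by roll about tool x"""
    s=read_state(); A=R.from_quat(s['eef_rot']); p=np.array(s['ee_pos'])
    B=R.from_euler('z',yaw)*R.from_euler('x',np.pi)*R.from_euler('x',roll)
    print('pos',np.round(p,4),'yaw',np.round(np.arctan2(A.as_matrix()[1,0],A.as_matrix()[0,0]),4),'F',np.round(s['ft_force'],1),'M',np.round(s['torque'],2),'w',round(s['width'],4),'t',s['time'])
    print('turn',np.round((A.inv()*B).as_rotvec(),4),'shift',np.round(A.inv().apply(np.array(xyz)-p),4))
E
python3 -c "
from h import *
go([.583,-.2005,.22],-.305)"
```

```text
pos [ 0.2552 -0.5701  0.2218] yaw 0.4208 F [-0.3 -0.3 -0. ] M [ 0.03 -0.01 -0.08] w 0.0873 t 0.1
turn [-1.200e-03  5.000e-04  7.258e-01] shift [ 0.4502 -0.2035  0.0021]
```

Request:
play_rows(increments="0 0 0.36 0.225 -0.102 0 1;0 0 0.726 0.45 -0.2035 0 1;0 0 0.726 0.45 -0.2035 0 1;0 0 0.726 0.45 -0.2035 0 1;0 0 0.726 0.45 -0.2035 0 1;0 0 0.726 0.45 -0.2035 0 1;0 0 0.726 0.45 -0.2035 0 1;0 0 0.726 0.45 -0.2035 0 1", grip_force=20)

```text
time: 0.9
ee_pos: [0.5112, -0.2814, 0.2224]
eef_rot: [0.988, -0.152, -0.0, 0.0]
ft_force: [-0.4, -0.6, -0.4]
width: 0.0872
grip_force: 0.0
```

```bash
python3 -c "
from h import *
go([.583,-.2005,.22],-.305)"
```

```text
pos [ 0.5112 -0.2814  0.2224] yaw -0.3055 F [-0.4 -0.6 -0.4] M [ 0.    0.06 -0.05] w 0.0872 t 0.9
turn [ 0.0001  0.0003 -0.0005] shift [ 0.0441 -0.0987  0.0024]
```

Request:
play_rows(increments="0 0 0 0.044 -0.099 0 1;0 0 0 0.044 -0.099 0 1;0 0 0 0.044 -0.099 0 1;0 0 0 0.044 -0.099 0 1;0 0 0 0.044 -0.099 0 1")

```text
time: 1.4
ee_pos: [0.5812, -0.2034, 0.2222]
eef_rot: [0.988, -0.153, -0.0, 0.0]
ft_force: [-0.5, -1.3, 1.1]
width: 0.0872
grip_force: 0.0
```

```bash
python3 - <<'E'
from h import *
go([.583,-.2005,.16],-.305)
f=lambda i,x,y,w,h,k:cv2.resize(i[y:y+h,x:x+w],None,fx=k,fy=k,interpolation=cv2.INTER_CUBIC)
t=camera('top')['color'];s=camera('scene')['color']
cv2.imwrite('pics/c2.png',np.hstack([f(t,320,150,110,110,3),f(s,210,120,140,110,3)])[:,:,::-1])
E
```

```text
pos [ 0.5812 -0.2034  0.2222] yaw -0.3067 F [-0.5 -1.3  1.1] M [ 0.01  0.06 -0.01] w 0.0872 t 1.4
turn [ 0.001   0.0008 -0.0017] shift [ 0.0009 -0.0033  0.0622]
```

View pics/c2.png

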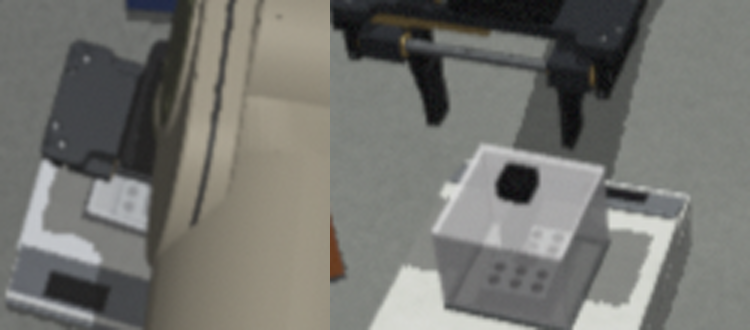

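The fingers straddle the knob: tips at crop (438,122) and (571,145), with the knob at (517,183) below and between them. I'll descend and grip.

Request:
play_rows(increments="0 0 0 0.001 -0.0025 0.03 1;0 0 0 0.001 -0.0025 0.05 1;0 0 0 0.001 -0.0025 0.0615 1;0 0 0 0.001 -0.0025 0.0615 1;0 0 0 0.001 -0.0025 0.0615 0;0 0 0 0.001 -0.0025 0.0615 0;0 0 0 0.001 -0.0025 0.0615 0;0 0 0 0.001 -0.0025 0.0615 0", grip_force=20)

```text
time: 2.3
ee_pos: [0.5841, -0.1999, 0.1618]
eef_rot: [0.988, -0.152, 0.001, 0.0]
ft_force: [0.7, 0.2, -0.1]
width: 0.063
grip_force: 0.0
```

Request:
play_rows(increments="0 0 0 0 0 0 0;0 0 0 0 0 0 0;0 0 0 0 0 0 0;0 0 0 0 0 0 0")

```text
time: 2.7
ee_pos: [0.5838, -0.1997, 0.1611]
eef_rot: [0.988, -0.152, 0.0, 0.0]
ft_force: [-0.3, -0.7, 0.6]
width: 0.0314
grip_force: 0.0
```

Request:
play_rows(increments="0 0 0 0 0 0 0;0 0 0 0 0 0 0;0 0 0 0 0 0 0;0 0 0 0 0 0 0")

```text
time: 3.1
ee_pos: [0.5838, -0.1999, 0.161]
eef_rot: [0.988, -0.152, 0.0, 0.0]
ft_force: [0.3, -1.3, -0.4]
width: 0.0258
grip_force: 19.8
```

Request:
play_rows(increments="0 0 0 0 0 -0.01 0;0 0 0 0 0 -0.02 0;0 0 0 0 0 -0.04 0;0 0 0 0 0 -0.06 0;0 0 0 0 0 -0.085 0;0 0 0 0 0 -0.11 0;0 0 0 0 0 -0.11 0")

```text
time: 3.8
ee_pos: [0.5854, -0.1999, 0.2759]
eef_rot: [0.988, -0.152, 0.003, 0.0]
ft_force: [0.1, 0.8, -0.9]
width: 0.026
grip_force: 19.8
```

```bash
python3 - <<'E'
from h import *
go([.5426,.2006,.271],.09)
f=lambda i,x,y,w,h,k:cv2.resize(i[y:y+h,x:x+w],None,fx=k,fy=k,interpolation=cv2.INTER_CUBIC)
s=camera('scene')['color']
cv2.imwrite('pics/c3.png',f(s,200,100,150,160,3.5)[:,:,::-1])
E
```

```text
pos [ 0.5854 -0.1999  0.2759] yaw -0.305 F [ 0.1  0.8 -0.9] M [ 0.05 -0.04  0.07] w 0.026 t 3.8
turn [ 0.0012 -0.0069 -0.395 ] shift [-0.1612 -0.3692  0.0039]
```

View pics/c3.png

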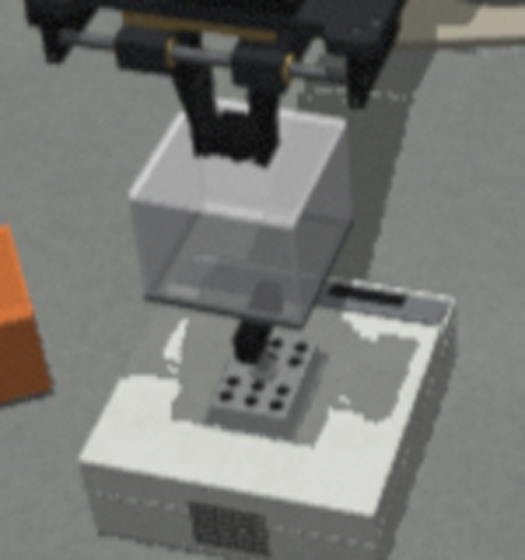

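The cover is lifted clear, with its rim well above the handle at crop (252,342). The black T-handle and block remain in the bath. I'll carry it to the riser.

Request:
play_rows(increments="0 0 -0.04 -0.016 -0.037 0 0;0 0 -0.1 -0.03 -0.075 0 0;0 0 -0.14 -0.05 -0.112 0 0;0 0 -0.18 -0.065 -0.15 0 0;0 0 -0.22 -0.08 -0.187 0 0;0 0 -0.26 -0.1 -0.225 0 0;0 0 -0.3 -0.113 -0.262 0 0;0 0 -0.34 -0.13 -0.3 0 0")

```text
time: 4.65
ee_pos: [0.5493, 0.1265, 0.27]
eef_rot: [1.0, 0.018, -0.001, 0.0]
ft_force: [1.4, 0.6, -2.1]
width: 0.0261
grip_force: 19.8
```

```bash
python3 - <<'E'
from h import *
go([.5426,.2006,.271],.09)
E
```

```text
pos [0.5493 0.1265 0.27  ] yaw 0.036 F [ 1.4  0.6 -2.1] M [ 0.01 -0.07  0.01] w 0.0261 t 4.65
turn [ 0.0005  0.0012 -0.054 ] shift [-0.004  -0.0743 -0.001 ]
```

Request:
play_rows(increments="0 0 -0.054 -0.004 -0.035 0 0;0 0 -0.054 -0.004 -0.06 0.02 0;0 0 -0.054 -0.004 -0.074 0.05 0;0 0 -0.054 -0.004 -0.074 0.08 0;0 0 -0.054 -0.004 -0.074 0.09 0;0 0 -0.054 -0.004 -0.074 0.09 0;0 0 -0.054 -0.004 -0.074 0.09 0")

```text
time: 5.35
ee_pos: [0.5439, 0.1989, 0.1821]
eef_rot: [0.999, 0.044, 0.001, -0.0]
ft_force: [-0.2, -0.7, -1.6]
width: 0.0258
grip_force: 19.8
```

```bash
python3 - <<'E'
from h import *
go([.5426,.2006,.146],.09)
f=lambda i,x,y,w,h,k:cv2.resize(i[y:y+h,x:x+w],None,fx=k,fy=k,interpolation=cv2.INTER_CUBIC)
t=camera('top')['color'];s=camera('scene')['color']
cv2.imwrite('pics/c4.png',np.hstack([f(s,395,120,110,120,4),f(t,160,170,110,120,3.0*4/3)[:, :360]])[:,:,::-1])
E
```

```text
pos [0.5439 0.1989 0.1821] yaw 0.088 F [-0.2 -0.7 -1.6] M [0.03 0.   0.01] w 0.0258 t 5.35
turn [-0.0001 -0.001  -0.002 ] shift [-0.0012 -0.0018  0.0361]
```

View pics/c4.png

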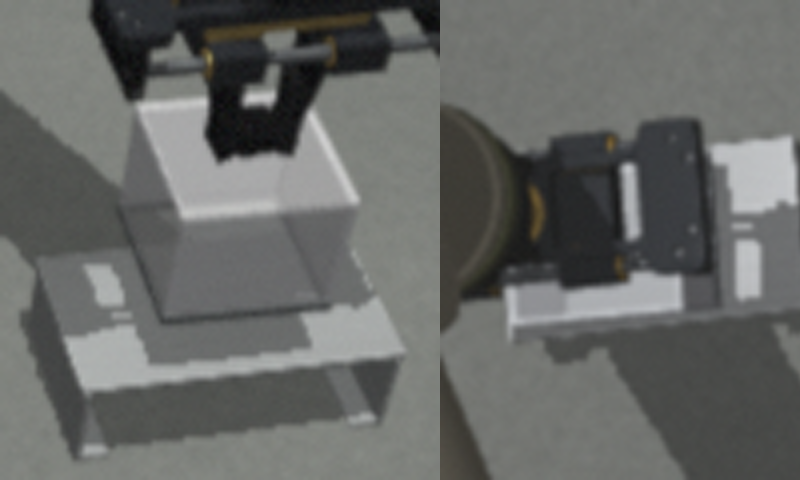

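```bash
python3 - <<'E'
from h import *
S=lambda u,v:np.array([(u+.5)/4-.5+395,(v+.5)/4-.5+120])
c=.048;z=.176;y=.096
print(fit([('scene',(-c,-c,z),S(137,104)),('scene',(c,-c,z),S(184,220)),('scene',(c,c,z),S(357,203)),
('scene',(-c,-c,y),S(118,207)),('scene',(c,-c,y),S(164,322)),('scene',(c,c,y),S(328,303))],[.54,.2,.09]))
a,b,z=.055,.095,.06
print(fit([('scene',(-a,-b,z),S(36,258)),('scene',(a,-b,z),S(83,391)),('scene',(a,b,z),S(405,352))],[.54,.2,.09]))
E
```

```text
(array([0.54237127, 0.19794098, 0.06775914]), array([-0.5, -0.5, -0.2, -0.7,  1. , -0.7, -0.2,  0.3, -0.6,  0.5,  0.7,
        1.1]))
(array([0.54434959, 0.20028722, 0.09243955]), array([-0.7, -0.2, -0.1, -0. ,  0.9,  0.1]))
```

The cover sits within about 2 mm and 0.02 rad of the riser centre. Its rim corners are at crop (164,322) and (328,303), inside the riser's edge. I'll lower it.

Request:
play_rows(increments="0 0 -0.01 0.001 -0.0015 0.015 0;0 0 -0.01 0.001 -0.0015 0.025 0;0 0 -0.01 0.001 -0.0015 0.03 0;0 0 -0.01 0.001 -0.0015 0.032 0;0 0 -0.01 0.001 -0.0015 0.034 0;0 0 -0.01 0.001 -0.0015 0.034 0")

```text
time: 6.05
ee_pos: [0.5443, 0.2008, 0.147]
eef_rot: [0.999, 0.049, 0.0, 0.0]
ft_force: [-0.3, -0.5, -1.5]
width: 0.026
grip_force: 19.8
```

Request:
play_rows(increments="0 0 0 0 0 0.001 0;0 0 0 0 0 0.001 0;0 0 0 0 0 0.002 0;0 0 0 0 0 0.002 0")

```text
time: 6.45
ee_pos: [0.5448, 0.2007, 0.1458]
eef_rot: [0.999, 0.049, 0.001, 0.0]
ft_force: [0.1, -1.8, 2.7]
width: 0.0261
grip_force: 19.8
```

Request:
play_rows(increments="0 0 0 0 0 0 1;0 0 0 0 0 0 1;0 0 0 0 0 0 1;0 0 0 0 0 0 1;0 0 0 0 0 0 1;0 0 0 0 0 0 1")

```text
time: 7.05
ee_pos: [0.5442, 0.2008, 0.145]
eef_rot: [0.999, 0.049, -0.0, 0.0]
ft_force: [-0.4, -0.4, 0.3]
width: 0.0659
grip_force: 0.0
```

Request:
play_rows(increments="0 0 0 0 0 -0.01 1;0 0 0 0 0 -0.04 1;0 0 0 0 0 -0.08 1;0 0 0 0 0 -0.11 1;0 0 0 0 0 -0.11 1")

```text
time: 7.55
ee_pos: [0.5459, 0.2019, 0.2606]
eef_rot: [0.999, 0.049, 0.004, -0.001]
ft_force: [0.0, 0.5, 0.2]
width: 0.0862
grip_force: 0.0
```

```bash
python3 - <<'E'
from h import *
go([.583,-.2005,.24],-.305)
f=lambda i,x,y,w,h,k:cv2.resize(i[y:y+h,x:x+w],None,fx=k,fy=k,interpolation=cv2.INTER_CUBIC)
s=camera('scene')['color'];t=camera('top')['color']
cv2.imwrite('pics/c5.png',np.vstack([np.hstack([f(s,220,160,120,110,3.2),f(s,395,120,120,110,3.2)]),np.hstack([f(t,315,160,120,60,3.2),f(t,315,220,120,60,3.2)])])[:,:,::-1])
E
```

```text
pos [0.5459 0.2019 0.2606] yaw 0.0989 F [0.  0.5 0.2] M [0.07 0.05 0.01] w 0.0862 t 7.55
turn [-0.0033 -0.0072  0.4039] shift [-0.003   0.4042  0.0199]
```

View pics/c5.png

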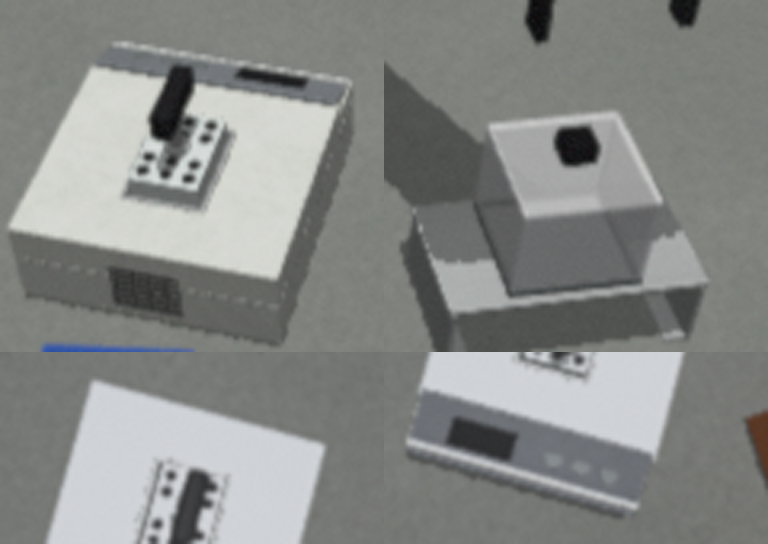

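```bash
python3 - <<'E'
from h import *
k=lambda u,v,ox,oy,x0,y0:np.array([(u-ox+.5)/3.2-.5+x0,(v-oy+.5)/3.2-.5+y0])
S=lambda u,v:k(u,v,0,0,220,160);T=lambda u,v:k(u,v,0,352,315,160);U=lambda u,v:k(u,v,384,352,315,220)
a,b=.085,.095; z=.075
print(fit([('scene',(a,-b,z),S(10,232)),('scene',(a,b,z),S(280,280)),('scene',(-a,-b,z),S(93,66)),('scene',(-a,b,z),S(343,104)),
('top',(a,b,z),T(92,381)),('top',(a,-b,z),T(326,445)),('top',(-a,b,z),U(421,390)),('top',(-a,-b,z),U(655,457))],[.58,-.2,-.3]))
p=(.5838,-.2,-.30)
for q in [(.028,0,.147),(-.028,0,.147),(0.035,-.025,.091),(.035,.025,.091),(-.035,.025,.091)]:
  u=proj('scene',W(p,q)); print(q,np.round((u+.5-[220,160])*3.2-.5))
E
```

```text
(array([ 0.58159292, -0.20079723, -0.29333926]), array([-0.8, -0.7, -0.5, -0.1, -0.1, -1.1, -1. , -0.5, -0.4, -1.5, -0.8,
       -1.7, -1.1,  0.4, -0.4, -0.1]))
(0.028, 0, 0.147) [158. 121.]
(-0.028, 0, 0.147) [185.  64.]
(0.035, -0.025, 0.091) [128. 180.]
(0.035, 0.025, 0.091) [198. 193.]
(-0.035, 0.025, 0.091) [228. 121.]
```

The cover stands upright on the riser, with its rim at crop (510,293)–(640,280) inside the riser's edge. The bath hasn't moved, and the T-handle runs from (165,115) to (183,68), matching the predicted pose. Next is the handle.

Request:
play_rows(increments="0 0 0.05 0 0.05 0 1;0 0 0.1 0 0.1 0 1;0 0 0.15 0 0.15 0 1;0 0 0.2 0 0.2 0 1;0 0 0.25 0 0.25 0 1;0 0 0.3 -0.002 0.3 0 1;0 0 0.35 -0.003 0.35 0.01 1;0 0 0.395 -0.003 0.404 0.02 1")

```text
time: 8.45
ee_pos: [0.5798, -0.1977, 0.2349]
eef_rot: [0.989, -0.149, -0.001, 0.0]
ft_force: [0.7, 0.6, -0.2]
width: 0.087
grip_force: 0.0
```

Request:
play_rows(increments="0 0 0 0 0 0 1;0 0 0 0 0 0 1")

```text
time: 8.65
ee_pos: [0.5796, -0.1969, 0.2343]
eef_rot: [0.989, -0.149, -0.002, -0.0]
ft_force: [-0.3, 0.6, 0.4]
width: 0.087
grip_force: 0.0
```

```bash
python3 - <<'E'
from h import *
go([.583,-.2002,.116],-.298)
E
```

```text
pos [ 0.5796 -0.1969  0.2343] yaw -0.2987 F [-0.3  0.6  0.4] M [ 0.15  0.01 -0.04] w 0.087 t 8.65
turn [-0.0001  0.0031 -0.0007] shift [0.0046 0.0022 0.1183]
```

Request:
play_rows(increments="0 0.003 0 0.0045 0.002 0.04 1;0 0.003 0 0.0045 0.002 0.07 1;0 0.003 0 0.0045 0.002 0.095 1;0 0.003 0 0.0045 0.002 0.11 1;0 0.003 0 0.0045 0.002 0.118 1;0 0.003 0 0.0045 0.002 0.118 1;0 0.003 0 0.0045 0.002 0.118 1;0 0.003 0 0.0045 0.002 0.118 0.6")

```text
time: 9.45
ee_pos: [0.585, -0.199, 0.1196]
eef_rot: [0.989, -0.147, 0.003, 0.0]
ft_force: [-0.6, -0.7, 0.7]
width: 0.084
grip_force: 0.0
```

```bash
python3 - <<'E'
from h import *
go([.583,-.2002,.116],-.298)
f=lambda i,x,y,w,h,k:cv2.resize(i[y:y+h,x:x+w],None,fx=k,fy=k,interpolation=cv2.INTER_CUBIC)
s=camera('scene')['color']
cv2.imwrite('pics/c6.png',f(s,220,120,120,130,4)[:,:,::-1])
E
```

```text
pos [ 0.585  -0.199   0.1196] yaw -0.2961 F [-0.6 -0.7  0.7] M [ 0.09  0.01 -0.  ] w 0.084 t 9.45
turn [ 0.     -0.0051  0.0019] shift [-0.0016  0.0017  0.0035]
```

View pics/c6.png

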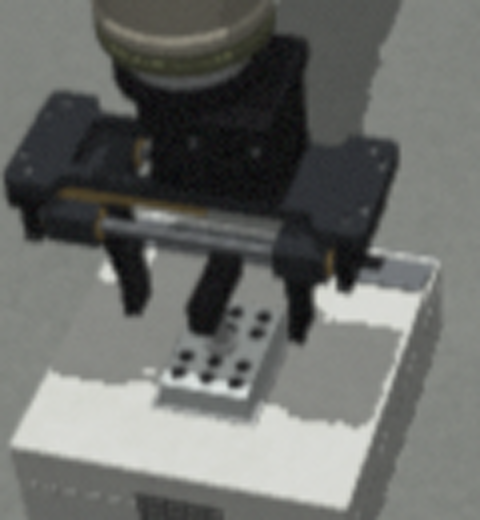

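The handle (crop (213,290)) lies between the fingertips at (137,305) and (300,335). I'll make a fine adjustment and close.

Request:
play_rows(increments="0 -0.005 0.002 -0.0015 0.0012 0.0035 0.6;0 -0.005 0.002 -0.0015 0.0012 0.0035 0.4;0 -0.005 0.002 -0.0015 0.0012 0.0035 0.3;0 -0.005 0.002 -0.0015 0.0012 0.0035 0.2;0 -0.005 0.002 -0.0015 0.0012 0.0035 0.1;0 -0.005 0.002 -0.0015 0.0012 0.0035 0;0 -0.005 0.002 -0.0015 0.0012 0.0035 0;0 -0.005 0.002 -0.0015 0.0012 0.0035 0", grip_force=50)

```text
time: 10.3
ee_pos: [0.5825, -0.1997, 0.1147]
eef_rot: [0.989, -0.149, -0.001, -0.0]
ft_force: [-1.9, -7.2, 3.6]
width: 0.0192
grip_force: 4.5
```

Request:
play_rows(increments="0 0 0 0 0 0 0;0 0 0 0 0 0 0;0 0 0 0 0 0 0;0 0 0 0 0 0 0;0 0 0 0 0 0 0;0 0 0 0 0 0 0")

```text
time: 10.9
ee_pos: [0.5821, -0.2012, 0.1147]
eef_rot: [0.989, -0.149, -0.001, 0.001]
ft_force: [-1.1, -5.3, 0.4]
width: 0.0157
grip_force: 50.0
```

```bash
python3 - <<'E'
from h import *
go([.583,-.2002,.116],-.298)
E
```

```text
pos [ 0.5821 -0.2012  0.1147] yaw -0.2995 F [-1.1 -5.3  0.4] M [-1.02  0.44  0.07] w 0.0157 t 10.9
turn [ 0.0017  0.0019 -0.0015] shift [ 0.0006 -0.0012 -0.0013]
```

Request:
play_rows(increments="0 0 0 0 0.0015 0 0;0.05 0 0 0 0.004 -0.0012 0;0.1 0 0 0 0.0065 -0.0025 0;0.05 0 0 0 0.004 -0.003 0;0 0 0 0 0.0015 -0.0035 0;-0.05 0 0 0 -0.0012 -0.004 0;-0.1 0 0 0 -0.0038 -0.0045 0;0 0 0 0 0.0015 -0.005 0")

```text
time: 11.7
ee_pos: [0.5836, -0.1953, 0.1194]
eef_rot: [0.99, -0.143, -0.001, 0.001]
ft_force: [-2.2, -1.2, -6.9]
width: 0.016
grip_force: 52.0
```

```bash
python3 - <<'E'
from h import *
go([.583,-.2002,.116],-.298)
E
```

```text
pos [ 0.5836 -0.1953  0.1194] yaw -0.2873 F [-2.2 -1.2 -6.9] M [-1.49  0.81 -0.13] w 0.016 t 11.7
turn [0.0019 0.0026 0.0107] shift [0.0008 0.0049 0.0034]
```

Request:
play_rows(increments="0 0 0 0 0 0 0;0 0 0 0 0 0 0;0 0 0 0 0 0 0")

```text
time: 12.0
ee_pos: [0.5822, -0.2007, 0.1197]
eef_rot: [0.989, -0.148, -0.001, 0.0]
ft_force: [-1.0, -1.0, 1.1]
width: 0.0158
grip_force: 49.9
```

```bash
cat >> h.py <<'E'
def bathshift():
    a=cv2.imread('pics/scene0.png',0); b=cv2.cvtColor(camera('scene')['color'],cv2.COLOR_RGB2GRAY)
    up=lambda i:cv2.resize(i,None,fx=8,fy=8,interpolation=cv2.INTER_CUBIC)
    for n,(x,y,w,h) in dict(vent=(250,240,30,22),right=(292,240,26,28),left=(219,232,20,30)).items():
        r=cv2.matchTemplate(up(b[y-6:y+h+6,x-6:x+w+6]),up(a[y:y+h,x:x+w]),cv2.TM_CCOEFF_NORMED)
        _,m,_,l=cv2.minMaxLoc(r); print(n,l[0]/8-6,l[1]/8-6,round(m,3))
E
python3 - <<'E'
from h import *
go([.583,-.2002,.116],-.298); bathshift()
E
```

```text
pos [ 0.5822 -0.2007  0.1197] yaw -0.2979 F [-1.  -1.   1.1] M [ 0.37  0.16 -0.01] w 0.0158 t 12.0
turn [0.0013 0.0019 0.0001] shift [ 0.0007 -0.0008  0.0037]
vent 0.0 0.0 0.996
right 0.125 0.0 0.998
left 0.0 0.0 0.994
```

Request:
play_rows(increments="0.05 0 0 0 0.0028 -0.0005 0;0.1 0 0 0 0.0056 -0.001 0;0.05 0 0 0 0.0028 -0.0016 0;0 0 0 0 0 -0.0022 0;-0.05 0 0 0 -0.0028 -0.0028 0;-0.1 0 0 0 -0.0057 -0.0034 0;-0.05 0 0 0 -0.0029 -0.004 0;0 0 0 0 0 -0.0045 0")

```text
time: 12.85
ee_pos: [0.5822, -0.1996, 0.1235]
eef_rot: [0.989, -0.147, -0.001, -0.0]
ft_force: [1.3, 4.0, -5.2]
width: 0.0153
grip_force: 50.6
```

Request:
play_rows(increments="0 0 0 0 0 0 0;0 0 0 0 0 0 0")

```text
time: 13.05
ee_pos: [0.582, -0.2005, 0.1237]
eef_rot: [0.989, -0.148, -0.001, 0.0]
ft_force: [0.5, -0.6, -2.8]
width: 0.0154
grip_force: 50.0
```

```bash
python3 - <<'E'
from h import *
go([.583,-.2002,.116],-.298); bathshift()
f=lambda i,x,y,w,h,k:cv2.resize(i[y:y+h,x:x+w],None,fx=k,fy=k,interpolation=cv2.INTER_CUBIC)
s=camera('scene')['color']
cv2.imwrite('pics/c7.png',f(s,240,160,80,80,6)[:,:,::-1])
E
```

```text
pos [ 0.582  -0.2005  0.1237] yaw -0.2977 F [ 0.5 -0.6 -2.8] M [0.15 0.03 0.05] w 0.0154 t 13.05
turn [0.0013 0.0026 0.0003] shift [ 0.0009 -0.0006  0.0077]
vent 0.25 0.0 0.994
right 0.375 0.0 0.997
left 0.125 0.125 0.99
```

View pics/c7.png

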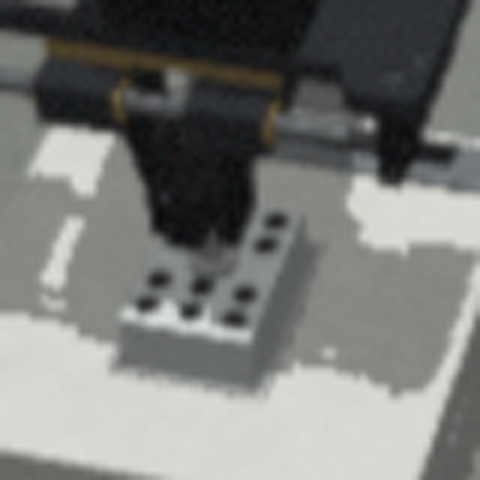

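The block's exposed side (crop (250,342)–(255,388), about 7.7 px) now stands roughly 24 mm above the deck, up from 16, so it is walking up. The bath has moved 0.5 mm or less. I'll carry on rocking.

Request:
play_rows(increments="0.045 0 0 0 0.0027 -0.0006 0;0.09 0 0 0 0.0054 -0.0012 0;0.045 0 0 0 0.0027 -0.0018 0;0 0 0 0 0 -0.0024 0;-0.045 0 0 0 -0.0027 -0.003 0;-0.09 0 0 0 -0.0055 -0.0036 0;-0.045 0 0 0 -0.0028 -0.0042 0;0 0 0 0 0 -0.0048 0")

```text
time: 13.95
ee_pos: [0.5824, -0.1996, 0.1289]
eef_rot: [0.989, -0.147, -0.001, -0.0]
ft_force: [0.4, 4.2, -1.0]
width: 0.0155
grip_force: 50.7
```

Request:
play_rows(increments="0 0 0 0 0 0 0;0 0 0 0 0 0 0")

```text
time: 14.15
ee_pos: [0.5822, -0.2004, 0.1291]
eef_rot: [0.989, -0.148, -0.001, 0.001]
ft_force: [-1.0, 1.9, 0.8]
width: 0.0155
grip_force: 50.0
```

```bash
python3 - <<'E'
from h import *
go([.583,-.2002,.116],-.298); bathshift()
E
```

```text
pos [ 0.5822 -0.2004  0.1291] yaw -0.2975 F [-1.   1.9  0.8] M [ 0.28  0.4  -0.03] w 0.0155 t 14.15
turn [0.0013 0.002  0.0005] shift [ 0.0007 -0.0004  0.0131]
vent 0.25 0.0 0.994
right 0.375 0.0 0.997
left 0.125 0.125 0.99
```

Request:
play_rows(increments="0.045 0 0 0 0.0029 -0.0006 0;0.09 0 0 0 0.0059 -0.0012 0;0.045 0 0 0 0.003 -0.0018 0;0 0 0 0 0 -0.0024 0;-0.045 0 0 0 -0.003 -0.003 0;-0.09 0 0 0 -0.006 -0.0036 0;-0.045 0 0 0 -0.003 -0.0042 0;0 0 0 0 0 -0.0048 0")

```text
time: 15.0
ee_pos: [0.5841, -0.1995, 0.1363]
eef_rot: [0.989, -0.147, 0.001, 0.0]
ft_force: [-2.4, 5.6, 18.3]
width: 0.0156
grip_force: 50.2
```

Request:
play_rows(increments="0.045 0 0 0 0.0031 -0.0006 0;0.09 0 0 0 0.0062 -0.0012 0;0.045 0 0 0 0.0031 -0.0018 0;0 0 0 0 0 -0.0024 0;-0.045 0 0 0 -0.0032 -0.003 0;-0.09 0 0 0 -0.0064 -0.0036 0;-0.045 0 0 0 -0.0032 -0.0042 0;0 0 0 0 0 -0.0048 0")

```text
time: 15.8
ee_pos: [0.5824, -0.2006, 0.1384]
eef_rot: [0.989, -0.147, -0.001, 0.0]
ft_force: [0.3, 1.4, -0.8]
width: 0.0154
grip_force: 49.9
```

Request:
play_rows(increments="0 0 0 0 0 0 0;0 0 0 0 0 0 0")

```text
time: 16.0
ee_pos: [0.5823, -0.2007, 0.1386]
eef_rot: [0.989, -0.148, -0.001, 0.001]
ft_force: [-0.5, 0.5, -0.7]
width: 0.0154
grip_force: 49.9
```

```bash
python3 - <<'E'
from h import *
go([.583,-.2002,.164],-.298); bathshift()
E
```

```text
pos [ 0.5823 -0.2007  0.1386] yaw -0.2977 F [-0.5  0.5 -0.7] M [ 0.05 -0.03 -0.01] w 0.0154 t 16.0
turn [0.0018 0.0017 0.0003] shift [ 0.0005 -0.0006 -0.0254]
vent 0.25 0.0 0.993
right 0.375 0.0 0.997
left 0.125 0.125 0.991
```

Request:
play_rows(increments="0.04 0 0 0 0.003 -0.0008 0;0.06 0 0 0 0.0045 -0.0016 0;0.03 0 0 0 0.0022 -0.0024 0;0 0 0 0 0 -0.0032 0;-0.04 0 0 0 -0.003 -0.004 0;-0.06 0 0 0 -0.0045 -0.0048 0;-0.03 0 0 0 -0.0022 -0.0056 0;0 0 0 0 0 -0.0064 0")

```text
time: 16.85
ee_pos: [0.5821, -0.2004, 0.1447]
eef_rot: [0.989, -0.148, -0.001, -0.0]
ft_force: [-0.6, -0.8, -4.4]
width: 0.0154
grip_force: 50.0
```

Request:
play_rows(increments="0 0 0 0 0 0 0;0 0 0 0 0 0 0")

```text
time: 17.05
ee_pos: [0.5819, -0.2014, 0.1448]
eef_rot: [0.989, -0.149, -0.001, 0.0]
ft_force: [-0.3, 0.9, -3.8]
width: 0.0156
grip_force: 50.0
```

```bash
python3 - <<'E'
from h import *
go([.583,-.2002,.170],-.298); bathshift()
E
```

```text
pos [ 0.5819 -0.2014  0.1448] yaw -0.2988 F [-0.3  0.9 -3.8] M [ 0.06 -0.01  0.01] w 0.0156 t 17.05
turn [ 0.0011  0.0023 -0.0008] shift [ 0.0007 -0.0014 -0.0252]
vent 0.25 0.0 0.994
right 0.375 0.0 0.997
left 0.125 0.125 0.99
```

It is free: the wrist carries 4 N, the block's weight. I'll raise it slowly straight up to about 3 cm clear.

Request:
play_rows(increments="0 0 0 0 0 -0.003 0;0 0 0 0 0 -0.008 0;0 0.002 0 0.0005 -0.001 -0.014 0;0 0.002 0 0.0005 -0.001 -0.02 0;0 0.002 0 0.0005 -0.001 -0.025 0;0 0.002 0 0.0005 -0.001 -0.028 0;0 0.002 0 0.0005 -0.001 -0.028 0;0 0.002 0 0.0005 -0.001 -0.028 0")

```text
time: 17.9
ee_pos: [0.5828, -0.2003, 0.1728]
eef_rot: [0.989, -0.149, -0.0, 0.0]
ft_force: [0.6, 0.0, -2.8]
width: 0.0154
grip_force: 50.0
```

Request:
play_rows(increments="0 0 0 0 0 0 0;0 0 0 0 0 0 0;0 0 0 0 0 0 0;0 0 0 0 0 0 0;0 0 0 0 0 0 0;0 0 0 0 0 0 0")

```text
time: 18.5
ee_pos: [0.5829, -0.2003, 0.1729]
eef_rot: [0.989, -0.149, 0.0, 0.0]
ft_force: [0.3, -0.8, -3.8]
width: 0.0153
grip_force: 50.0
```

```bash
python3 - <<'E'
from h import *
go([.583,-.2002,.173],-.298); bathshift()
f=lambda i,x,y,w,h,k:cv2.resize(i[y:y+h,x:x+w],None,fx=k,fy=k,interpolation=cv2.INTER_CUBIC)
s=camera('scene')['color']
cv2.imwrite('pics/c8.png',f(s,210,100,300,180,2.6)[:,:,::-1])
E
```

```text
pos [ 0.5829 -0.2003  0.1729] yaw -0.2982 F [ 0.3 -0.8 -3.8] M [ 0.07  0.01 -0.02] w 0.0153 t 18.5
turn [ 0.     -0.0001 -0.0002] shift [ 0.     -0.0001 -0.0001]
vent 0.25 0.0 0.994
right 0.375 0.0 0.997
left 0.125 0.125 0.99
```

View pics/c8.png

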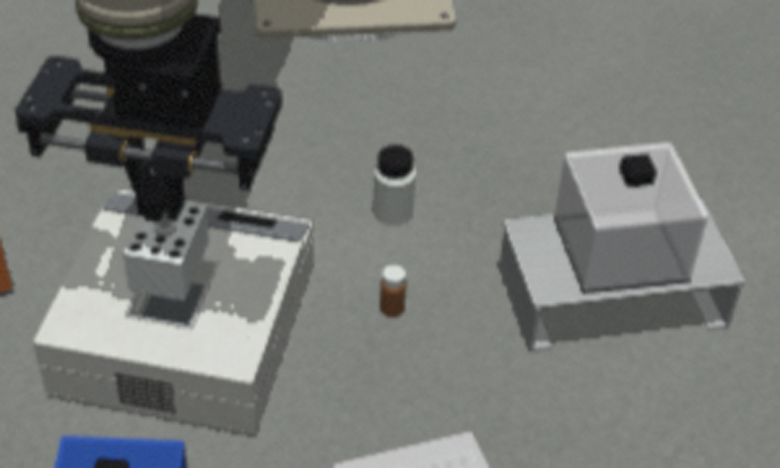

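The block hangs over its open well (crop (170,305)), the cover stands on the riser, and the bystanders haven't moved. A quick check of its height and tilt comes before handing in.

```bash
python3 - <<'E'
from h import *
p=(.583,-.2003,-.298)
for zu in (.09,.1,.103,.11):
  print(zu,[np.round((proj('scene',W(p,q))+.5-[210,100])*2.6-.5).tolist() for q in [(.035,.025,zu),(.035,-.025,zu),(.035,.025,zu+.046),(.035,-.025,zu+.046),(-.035,.025,zu+.046)]])
E
```

```text
0.09 [[186.0, 313.0], [130.0, 303.0], [182.0, 274.0], [124.0, 264.0], [207.0, 216.0]]
0.1 [[185.0, 305.0], [128.0, 294.0], [181.0, 266.0], [122.0, 256.0], [206.0, 208.0]]
0.103 [[185.0, 302.0], [128.0, 292.0], [181.0, 263.0], [122.0, 253.0], [206.0, 205.0]]
0.11 [[185.0, 296.0], [127.0, 286.0], [180.0, 257.0], [121.0, 247.0], [206.0, 199.0]]
```

The measured corners match an underside 28–33 mm above the deck, and the block is level. Handing in.

```bash
python3 -c "
from bench import *
print(close_job())"
```

```text
the job is handed in; nothing more can be done
None
```

The job is handed in at about 18.5 s of the 64 s: the cover stands on the riser, and the rocked-free block is held upright over its well, about 3 cm above the bath's top; the bath shifted by less than about 1 mm, and nothing else in view moved.

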